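# Load the glue press with mini paddle boards

## Robot

A 7-joint arm with a two-finger parallel gripper is mounted at the origin on the work surface. World frame = base frame: x ahead of the robot, y to its left, z up, the work surface at z = 0. Lengths are in m, angles in rad, forces in N, time in s.
With the tool pointing down it reaches from about 0.425 to 0.95 m from the base axis. Payload 4.7 kg.
Tool frame: the origin (TCP) lies at the very end of the fingers, on their centre line; the grasp point (between the pads) lies 19 mm behind it; y points along the fingers, x is the direction in which the jaws open and shut, and the axes are right-handed (so a half turn about y gives the same grasp; the last joint's range is limited). The gripper opens to 85 mm and grips with 20 to 120 N. Pads are 22 mm wide; open, the fingers measure 114 mm over their backs; the gripper's body (76 mm by 85 mm) begins 54 mm behind the grasp point. The pads swing forward as they close: fully open they stand 13 mm farther back than shut.
Start: joints at [-0.029, 0.469, -0.049, 1.532, 0.024, 1.141, -0.082], TCP at [0.675, 0, 0.231] pointing down, gripper open.
Joint ranges: [-2.59, 2.59], [-0.33, 1.99], [-1.39, 1.29], [0.1, 2.45], [-1.04, 4.18], [0.21, 1.99], [-2.66, 2.66]. Speed limits (rad/s): [2.57, 2.57, 3.14, 3.14, 3.14, 3.14, 3.14].

## Interface

Orientations are given as [roll, pitch, yaw] about the fixed x, y, z axes, in that order (R = Rz(yaw) Ry(pitch) Rx(roll)).
In Python, from station import manip gives the robot as it stands. The module is installed in compiled form; this text tells all that it offers.
- The arm moves only by the shell command python3 -m pendant 'ROWS' [FORCE]. ROWS is a JSON object of lists of equal length, an entry for each row: "turn": the turn, a rotation vector about the tool's x, y, z in rad, a list of three; "slide": the shift along the tool's x, y, z in cm, a list of three; "fingers": the opening, from 0 (shut) to 1 (fully open). In form: {"turn": [[rx, ry, rz], ...], "slide": [[tx, ty, tz], ...], "fingers": [fingers, ...]}. A call has 1 to 12 rows; each row shifts and turns the commanded pose from where the row before left it, along the tool's axes as they then stand; what a row does not reach is not made up. A row lasts 1/8 s, in which the tool goes at most 62.5 mm and 10.7 degrees, less where a joint would pass 70% of its speed; a pose out of reach is approached as far as the arm can. A call is refused whole if a number of a shift passes 6.25 or a number of a turn 0.188, either way. A call with a gripper value outside its range is refused whole. The fingers move at their own pace and stop on an object; FORCE is the grip in N (left out, the last holds). Time passes only in rows, so rows that do not move let the fingers close. It gives the time, the measured TCP pose, the force and the opening at its end, in the units of the state.
- manip.get_obs(): the state, without advancing time (a new reading comes with each control period).
- manip.grab_frame(name): name is "scene" or "side" or "wrist"; returns a dict with "pixels" (400x640x3 uint8, red, green, blue), "K" (3x3 intrinsics, pixels), "world_from_camera" (4x4, takes a point from camera to world coordinates). Camera axes: x right, y down, z forward; pixel columns grow to the right and rows downward; lengths in m; the calibration is good to about 2 mm. A picture is of the moment at which its call begins. There is no depth.
- manip.close_job(): hands the job in, once; it reports no verdict.
The state is a dict: "time": time; "joints": joint angles; "qd": joint speeds; "joint_torque": joint torques, N m; "eef_pos": TCP position; "tool_rot": TCP orientation; "ft_force": force on the tool from outside, world axes, zero at the start; "ft_torque": the same for the moment, N m; "width": finger opening in m.
Only numpy, scipy, OpenCV 4.12 (cv2) and the standard library are available. Lean on these libraries where they do the work, as an engineer would, in place of code of your own. Each camera call takes 0.05 s, during which the arm holds its last target. There are 200 camera calls.

## Task

Press the freshly glued mini paddle boards: raise the glue press's lever fully, then slide every board that lies on the cutting mat blade first under the platen, flat and side by side in one neat row, each square and pushed back against the stop with its handle sticking out at the front. When all of them are in, bring the lever fully down so that they are clamped, and leave the other things on the table alone.

Things in the scene. Friction and masses are not known exactly. Their poses are not given: they have to be found in the camera images.
- press: bench glue press, grey, fixed. Origin: underside of its base, centre; x points from its front (loading side, nearest the robot) to its back, y to its left, z up. Base x = -130 to 140, y = -150 to 150 mm; its flat top is the bed, 22 mm up. Side frames: inner faces y = +-125 mm, x = 15 to 100 mm, 142 mm high, joined at the top by a crosshead (x = 50 to 95 mm)
- platen: flat steel plate 18 mm thick hanging between the side frames, over press x = -18 to +74 mm, y = -123 to +123 mm. Gap from bed to platen: 13.7 mm with the lever down (with boards under it the lever comes up firm at about 0.04 rad), 20.3 mm with it fully raised. Origin: its underside, over the middle of the press
- stop (a point): back stop: middle of the front face of a steel strip, 12 mm high, across the rear of the bed at press x = 75 mm, at bed height. A board that is home touches it with its blade's end: its origin is then at press x = 33 mm, z = 22 mm, and y between -99 and +99 mm
- lever (a joint): angle of the press's lever: 0 = fully down (level, pointing to the front, platen down on the work), 1.1 = fully raised (its stop). It is stiff and stays where it is left (about 0.8 N m, some 5 N at the knob); the platen rises 6 mm per rad
- lever_knob (a point): centre of the black ball knob, 34 mm in diameter, at the end of the lever. The lever is a 14 mm bar outside the press's right (-y) frame; it swings in the press's x-z plane: at lever angle a the knob is 180 mm x cos a in front of the shaft (towards press -x) and 180 mm x sin a above it
- lever_shaft (a point): the lever's pivot: on the shaft axis (along the press's y) in the lever's plane, at press x = 55 mm, y = -185 mm, 122 mm above the table
- mat: thin green cutting mat, 200 x 310 mm, 3 mm thick, fixed to the table to the left of the press; the boards lie on it. Origin: underside, centre
- board1: mini wooden paddle board, 14 mm thick, 55 g: blade 84 x 52 mm, and in line with it a handle 20 mm wide. All alike, both faces too (either may be up). Origin: underside, centre of the blade; x points from the handle to the blade's free end (blade x = -42 to +42 mm, handle x = -42 to -109 mm), z up. None if absent this time
- board2: mini paddle board just like board1
- board3: mini paddle board just like board1
- board4: mini paddle board just like board1
- bowl: bystander: white ceramic bowl of red baubles, 130 mm across, 50 mm high; leave alone
- glue_bottle: bystander: white wood-glue bottle, 54 mm across, 150 mm high, standing; leave alone
- glue_gun: bystander: black hot-glue gun lying on its side, about 220 x 120 mm, 45 mm high; leave alone
There are look-alikes about, which are no part of the job. Leave any pink look-alike of the board1 alone. Leave any red look-alike of the board2 alone.

How it is judged:
By the outcome, as a careful person would: the job done as asked, in the order asked, and still so for the second after the job is handed in, with the robot touching nothing.
Of board1, board2, board3, board4 only 3 to 4 are there at a start; the rules pass over those that are not, and their reading is None.
At some moment in a run one of board1, board2, board3, board4 may be knocked a few centimetres aside while the robot is not near it.
Once in a run the grip may slacken for a moment while it holds something.
It also fails if it takes over 210 s, if anything falls off the work surface, if the arm or the gripper's body presses on something with over 40 N, if the wrist force passes 120 N, or if a joint passes its speed limit or range.

## Working session

There is one attempt and no reset: what is moved stays moved. The work goes in short steps, Python scripts to look and compute and a shell command to move; the robot and the scene stay as the last step left them, time stands still between calls to the robot, and variables do not carry over. Pictures are saved under pics/ and viewed, about 12 in all and at most 16, crops included, and the job is handed in when it is done.

```bash
mkdir -p pics
cat > h.py <<'E'
from station import manip
import numpy as np, cv2
from scipy.spatial.transform import Rotation as R
def grab(n,f=None):
    d=manip.grab_frame(n)
    if f: cv2.imwrite('pics/'+f,cv2.cvtColor(d['pixels'],cv2.COLOR_RGB2BGR))
    return d
def ray(d,uv,z):
    T=np.array(d['world_from_camera']);K=np.array(d['K'])
    uv=np.atleast_2d(np.array(uv,float))
    r=(np.c_[uv,np.ones(len(uv))]@np.linalg.inv(K).T)@T[:3,:3].T
    o=T[:3,3]; return o+r*((z-o[2])/r[:,2:3])
def proj(d,p):
    T=np.linalg.inv(np.array(d['world_from_camera']));q=np.atleast_2d(p)@T[:3,:3].T+T[:3,3]
    q=q@np.array(d['K']).T; return q[:,:2]/q[:,2:]
E
python3 - <<'E'
from h import *
o=manip.get_obs(); print(o)
for n in ['scene','side','wrist']:
    d=grab(n,n+'0.png'); print(n,np.round(d['world_from_camera'],3).tolist(),d['K'][0])
E
```

```text
{'time': 0.0, 'joints': array([-0.02891148,  0.46945833, -0.0486166 ,  1.53368053,  0.02408571,
        1.14104518, -0.08230669]), 'qd': array([1.93457437e-03, 7.08072224e-04, 8.31688749e-04, 5.77596822e-05,
       5.64042052e-04, 3.94733994e-04, 7.16310456e-04]), 'joint_torque': array([ 1.18357209e-03, -5.10321057e+01, -4.63755790e-02, -2.37716943e+01,
        1.05899444e-02,  7.35067850e-03,  1.56414734e-05]), 'eef_pos': array([6.74406370e-01, 3.45690772e-05, 2.30255801e-01]), 'tool_rot': array([-1.57084904e+00,  2.00561785e-03,  4.94372469e-05]), 'ft_force': array([-0.31249728, -0.17037181, -1.18034776]), 'ft_torque': array([ 0.03721047, -0.0310666 , -0.04737359]), 'width': 0.08504767768656783}
scene [[-0.569, 0.489, -0.661, 1.278], [0.822, 0.337, -0.459, 0.491], [-0.002, -0.805, -0.594, 0.799], [0.0, 0.0, 0.0, 1.0]] [377.74187459   0.         326.77883545]
side [[0.991, -0.086, 0.099, 0.373], [-0.131, -0.685, 0.717, -1.041], [0.006, -0.723, -0.69, 1.038], [0.0, 0.0, 0.0, 1.0]] [412.4070119    0.         317.50987468]
wrist [[1.0, 0.001, -0.002, 0.675], [0.0, -0.96, -0.279, 0.07], [-0.002, 0.279, -0.96, 0.373], [0.0, 0.0, 0.0, 1.0]] [333.97677576   0.         316.82812916]
```

View pics/scene0.png

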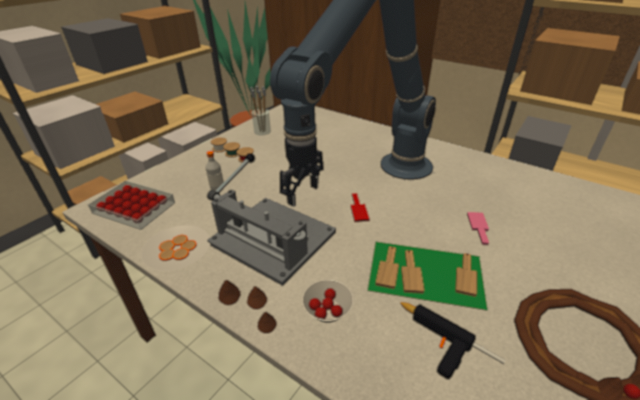

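View pics/side0.png

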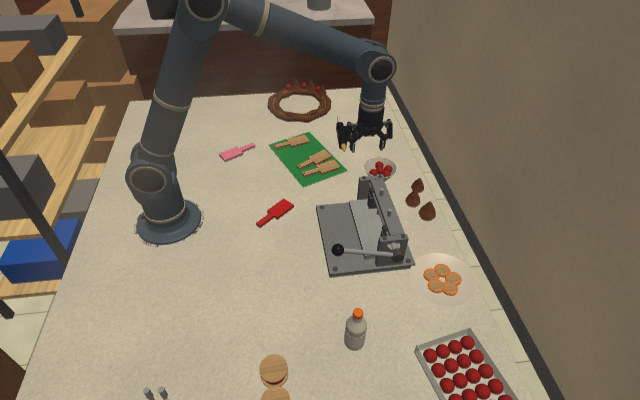

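Run:
```python
from h import *
a=cv2.imread('pics/side0.png')[120:290,220:450]; b=cv2.imread('pics/scene0.png')[140:310,190:500]
a=cv2.resize(a,None,fx=2.5,fy=2.5,interpolation=cv2.INTER_CUBIC);
cv2.imwrite('pics/c1.png',a)
d=manip.grab_frame('side');s=manip.grab_frame('scene')
for n,dd in (('side',d),('scene',s)):
    hsv=cv2.cvtColor(dd['pixels'],cv2.COLOR_RGB2HSV)
    g=cv2.inRange(hsv,(45,90,40),(85,255,255))
    c=max(cv2.findContours(g,0,2)[0],key=cv2.contourArea); h=cv2.convexHull(c)
    box=cv2.approxPolyDP(h,6,True)[:,0]; print(n,'mat',box.tolist(),np.round(ray(dd,box,.003),3).tolist())
    m=np.zeros_like(g);cv2.fillPoly(m,[h],255)
    w=cv2.inRange(hsv,(5,50,90),(28,255,255))&m
    w=cv2.dilate(m,np.ones((5,5)))&cv2.inRange(hsv,(5,50,90),(28,255,255))
    for c in cv2.findContours(w,0,2)[0]:
        if cv2.contourArea(c)<40: continue
        P=ray(dd,c[:,0],.017)[:,:2].astype(np.float32)
        r=cv2.minAreaRect(P*1000); print(' wood',np.round(r[0]),np.round(r[1]),round(r[2]),c[:,0].mean(0))
    k=cv2.inRange(hsv,(0,0,0),(180,255,45))
    for c in cv2.findContours(k,0,2)[0]:
        if cv2.contourArea(c)>25: print(' dark',cv2.boundingRect(c),cv2.contourArea(c))
```

```text
side mat [[309, 132], [346, 170], [303, 186], [269, 145]] [[0.542, 0.476, 0.003], [0.656, 0.196, 0.003], [0.478, 0.123, 0.003], [0.362, 0.401, 0.003]]
 wood [542. 235.] [150. 137.] 18 [317.07017544 163.79824561]
 wood [453. 352.] [181. 169.] 24 [284.18897638 144.28346457]
 dark (0, 300, 13, 14) 56.0
 dark (392, 255, 12, 7) 28.0
 dark (332, 244, 12, 12) 94.5
 dark (368, 195, 8, 13) 46.5
 dark (0, 150, 37, 62) 562.5
 dark (337, 105, 55, 45) 979.5
 dark (359, 76, 18, 23) 112.5
 dark (371, 60, 21, 20) 285.0
 dark (297, 44, 59, 29) 443.5
 dark (188, 0, 33, 18) 430.5
 dark (158, 0, 21, 19) 206.5
 dark (71, 0, 13, 16) 95.5
scene mat [[376, 242], [477, 256], [486, 309], [369, 290]] [[0.48, 0.123, 0.003], [0.364, 0.398, 0.003], [0.542, 0.476, 0.003], [0.658, 0.199, 0.003]]
 wood [523. 301.] [215. 317.] 22 [426.93269231 275.01923077]
 dark (414, 306, 61, 72) 1422.5
 dark (99, 245, 55, 96) 950.0
 dark (81, 231, 19, 26) 120.5
 dark (232, 216, 10, 10) 38.5
 dark (398, 159, 26, 7) 57.5
 dark (246, 154, 8, 8) 32.0
 dark (281, 140, 42, 64) 1254.5
 dark (288, 129, 26, 7) 28.0
 dark (0, 114, 63, 117) 483.0
 dark (392, 103, 43, 54) 1265.0
 dark (503, 102, 13, 34) 80.0
 dark (400, 96, 24, 17) 152.5
 dark (271, 78, 45, 52) 951.5
 dark (177, 63, 10, 30) 70.0
 dark (0, 59, 73, 148) 872.0
 dark (286, 55, 23, 6) 61.5
 dark (389, 53, 34, 46) 987.0
 dark (486, 0, 47, 152) 750.0
 dark (380, 0, 37, 57) 1645.5
 dark (308, 0, 67, 99) 1125.5
 dark (203, 0, 27, 130) 416.0
```

View pics/c1.png

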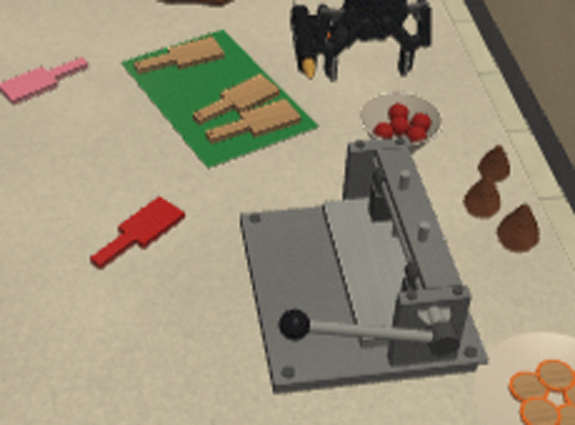

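Run:
```python
from h import *
d=manip.grab_frame('side');s=manip.grab_frame('scene')
print(np.round(ray(d,[[316.8,206.5],[329.6,273.2],[414.4,264]],.022),3))
def tri(u,v):
    a0=np.array(d['world_from_camera'])[:3,3];b0=np.array(s['world_from_camera'])[:3,3]
    a=ray(d,u,0)[0]-a0;b=ray(s,v,0)[0]-b0
    t=np.linalg.lstsq(np.c_[a,-b],b0-a0,rcond=None)[0]
    p,q=a0+a*t[0],b0+b*t[1]; return (p+q)/2,np.linalg.norm(p-q)
print(tri([337.7,249.7],[250,158]))
```

```text
[[ 0.512 -0.013  0.022]
 [ 0.513 -0.303  0.022]
 [ 0.778 -0.302  0.022]]
(array([ 0.52632299, -0.33887899,  0.17306629]), np.float64(0.0007192127414963476))
```

```bash
python3 -m pendant '{"turn":[[0,-0.1745,0],[0,-0.1745,0],[0,-0.1745,0],[0,-0.1745,0],[0,-0.1745,0],[0,-0.1745,0],[0,-0.1745,0],[0,-0.1745,0],[0,-0.1745,0]],"slide":[[0,-0.5,0],[0,-0.5,0],[0,-0.5,0],[0,-0.5,0],[0,0,0],[0,0,0],[0,0,0],[0,0,0],[0,0,0]],"fingers":[1,1,1,1,1,1,1,1,1]}' 40
python3 -m pendant '{"turn":[[0,0,0],[0,0,0],[0,0,0],[0,0,0],[0,0,0],[0,0,0],[0,0,0],[0,0,0],[0,0,0]],"slide":[[-4.2,0,1.85],[-4.2,0,1.85],[-4.2,0,1.85],[-4.2,0,1.85],[-4.2,0,1.85],[-4.2,0,1.85],[-4.2,0,1.85],[-4.2,0,1.85],[0,0,0]],"fingers":[1,1,1,1,1,1,1,1,1]}'
python3 - <<'E'
from h import *
d=grab('wrist','w1.png');print(proj(d,[.526,-.339,.173]),manip.get_obs()['joints'])
E
```

```text
time: 1.48
eef_pos: [0.675, -0.0001, 0.2513]
tool_rot: [-1.571, 0.0, 1.576]
ft_force: [0.1, 0.3, -0.8]
width: 0.0853
time: 2.6
eef_pos: [0.524, -0.3412, 0.251]
tool_rot: [-1.569, 0.002, 1.562]
ft_force: [0.6, 0.7, -0.1]
width: 0.0856
[[320.93681472 218.98583624]] [ 0.71995256  0.38871403 -0.29180398  1.62299494  0.12023196  1.14778666
  1.96535741]
```

View pics/w1.png

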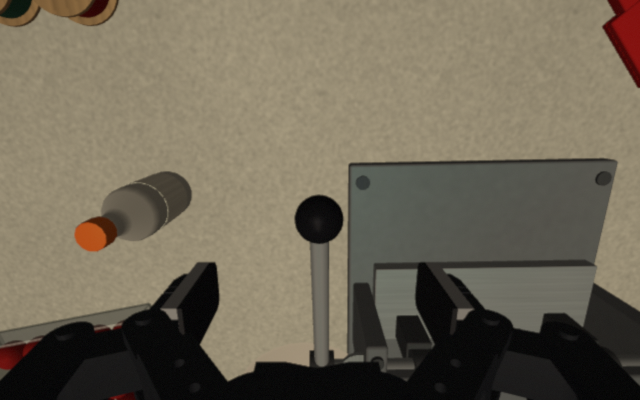

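Run:
```python
from h import *
d=grab('wrist')
f=ray(d,[[349,163],[616,160]],.022);print(f, 'yaw',np.arctan2(-(f[1]-f[0])[0],(f[1]-f[0])[1]))
print(ray(d,[[349,163],[616,160],[362,182],[603,179]],.022))
print('cap',ray(d,[97,225],.15))
```

```text
[[ 0.51208076 -0.30249531  0.022     ]
 [ 0.50998951 -0.00524784  0.022     ]] yaw 0.007035258136266433
[[ 0.51208076 -0.30249531  0.022     ]
 [ 0.50998951 -0.00524784  0.022     ]
 [ 0.53376674 -0.28725873  0.022     ]
 [ 0.53146242 -0.01467376  0.022     ]]
cap [[ 0.53956723 -0.50823041  0.15      ]]
```

```bash
python3 -m pendant '{"turn":[[0,0,0],[0,0,0],[0,0,0],[0,0,0],[0,0,0],[0,0,0],[0,0,0],[0,0,0]],"slide":[[0.1,3,-0.2],[0.1,3,0],[0,3,0],[0,0.7,0],[0,0,0],[0,0,0],[0,0,0],[0,0,0]],"fingers":[0.7,0.7,0.7,0.7,0.7,0,0,0]}' 50
```

```text
time: 3.7
eef_pos: [0.5301, -0.3402, 0.1573]
tool_rot: [-1.577, 0.01, 1.568]
ft_force: [0.4, -9.8, 0.7]
width: 0.0313
```

```bash
python3 -m pendant '{"turn":[[0,0,0],[0,0,0],[0,0,0],[0,0,0],[0,0,0],[0,0,0],[0,0,0],[0,0,0],[0,0,0],[0,0,0],[0,0,0],[0,0,0]],"slide":[[0,-1.34,-0.45],[0,-1.34,-0.6],[0,-1.2,-0.63],[0,-1.14,-0.72],[0,-1.08,-0.8],[0,-1.03,-0.89],[0,-0.95,-0.96],[0,-0.88,-1.02],[0,-1.05,-1.46],[0,-0.89,-1.57],[0,-0.32,-0.64],[0,0,0]],"fingers":[0,0,0,0,0,0,0,0,0,0,0,0]}' 60
python3 - <<'E'
from h import *
grab('side','s1.png');d=grab('scene','sc1.png');print(manip.get_obs()['ft_force'],proj(d,[.615,-.343,.282]))
a=cv2.imread('pics/side0.png');a=cv2.imread('pics/s1.png')[120:300,300:450]
cv2.imwrite('pics/c2.png',cv2.resize(a,None,fx=3,fy=3))
E
```

```text
time: 5.2
eef_pos: [0.6267, -0.3336, 0.2675]
tool_rot: [-1.572, 0.0, 1.571]
ft_force: [-0.1, -0.1, -0.4]
width: 0.0004
[-0.58141831 -1.12706521 -0.0878559 ] [[223.7593627  138.00500837]]
```

View pics/c2.png

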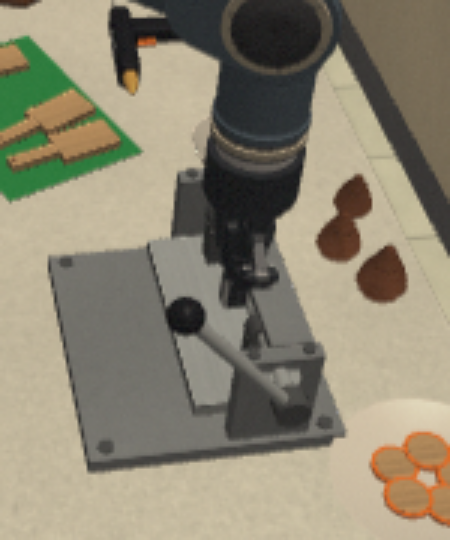

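Run:
```python
from h import *
d=grab('side');o=np.array(d['world_from_camera'])[:3,3]
hsv=cv2.cvtColor(d['pixels'],cv2.COLOR_RGB2HSV);k=cv2.inRange(hsv,(0,0,0),(180,255,50))[210:240,345:380]
n,l,st,c=cv2.connectedComponentsWithStats(k);print(st,c+[345,210])
for uv in [[362,225]]:
    r=ray(d,uv,0)[0]-o; p=o+r*((-.340-o[1])/r[1]);print(p,np.arctan2(p[2]-.122,.696-p[0]),np.hypot(p[2]-.122,.696-p[0]))
print(manip.get_obs()['eef_pos'])
```

```text
[[  0   0  35  30 873]
 [ 29   0   6  12  54]
 [  8   6   1   1   1]
 [ 28   6   1   3   3]
 [ 10   9  13  12 118]
 [ 14  27   1   1   1]] [[361.13402062 225.01832761]
 [377.2037037  215.24074074]
 [353.         216.        ]
 [373.         217.        ]
 [361.27118644 225.05932203]
 [359.         237.        ]]
[ 0.5852851  -0.34        0.26439102] 0.9099004942025302 0.18036904634962714
[ 0.62565864 -0.3339784   0.26669912]
```

```bash
python3 -m pendant '{"turn":[[0,0,0],[0,0,0],[0,0,0],[0,0,0],[0,0,0],[0,0,0],[0,0,0],[0,0,0],[0,0,0],[0,0,0],[0,0,0]],"slide":[[0,-5.3,0],[0,0,2],[-0.6,0,2],[0,0,0],[0,3,0],[0,3,0],[0,1.7,0],[0,0,0],[0,0,0],[0,0,0],[0,0,0]],"fingers":[0.65,0.65,0.65,0.65,0.65,0.65,0.65,0.65,0,0,0]}' 90
```

```text
time: 6.72
eef_pos: [0.5871, -0.3396, 0.2443]
tool_rot: [-1.573, 0.0, 1.571]
ft_force: [-0.8, 1.5, 5.6]
width: 0.0307
```

```bash
python3 -m pendant '{"turn":[[0,0,0],[0,0,0],[0,0,0],[0,0,0],[0,0,0],[0,0,0],[0,0,0],[0,0,0],[0,0,0]],"slide":[[0,-0.33,-0.43],[0,-0.32,-0.44],[0,-0.31,-0.45],[0,-0.3,-0.5],[0,-0.3,-0.52],[0,-0.29,-0.54],[0,-0.2,-0.4],[0,-0.2,-0.4],[0,0,0]],"fingers":[0,0,0,0,0,0,0,0,0]}'
python3 - <<'E'
from h import *
d=grab('side','s2.png');print(manip.get_obs()['ft_force'])
a=d['pixels'][180:280,330:430,::-1];cv2.imwrite('pics/c3.png',cv2.resize(a,None,fx=5,fy=5))
E
```

```text
time: 7.85
eef_pos: [0.6256, -0.3389, 0.2628]
tool_rot: [-1.576, -0.002, 1.571]
ft_force: [24.0, -2.8, -28.2]
width: 0.0254
[ 12.04245352  -2.05264508 -10.34130649]
```

```bash
python3 -m pendant '{"turn":[[0,0,0],[0,0,0],[0,0,0],[0,0,0],[0,0,0],[0,0,0],[0,0,0]],"slide":[[0,0,0],[0,0,0],[0,0,0],[0,-4,0],[0,-4,0],[6,0,0],[6,0,0]],"fingers":[0.65,0.65,0.65,0.65,0.65,0.65,1]}' 40
python3 - <<'E'
from h import *
d=grab('side','s3.png');o=np.array(d['world_from_camera'])[:3,3]
hsv=cv2.cvtColor(d['pixels'],cv2.COLOR_RGB2HSV);k=cv2.inRange(hsv,(0,0,0),(180,255,50))[190:245,345:395]
n,l,st,c=cv2.connectedComponentsWithStats(k)
for i in range(1,n):
    if 60<st[i,4]<200:
        uv=c[i]+[345,190];r=ray(d,uv,0)[0]-o; p=o+r*((-.340-o[1])/r[1]);print(uv,st[i],p,np.arctan2(p[2]-.122,.696-p[0]),np.hypot(p[2]-.122,.696-p[0]))
a=d['pixels'][120:300,300:450,::-1];cv2.imwrite('pics/c3.png',cv2.resize(a,None,fx=3,fy=3))
E
```

```text
time: 8.78
eef_pos: [0.6231, -0.2194, 0.346]
tool_rot: [-1.573, 0.001, 1.568]
ft_force: [1.2, 1.1, 0.4]
width: 0.0719
[370.51764706 199.4       ] [23  0  8 17 85] [ 0.59898132 -0.34        0.35317312] 1.1734405857577639 0.25070627373233323
[368.58823529 221.        ] [ 18  25  12  13 119] [ 0.60134954 -0.34        0.27714721] 1.0230062243794085 0.18173983634801918
```

View pics/c3.png

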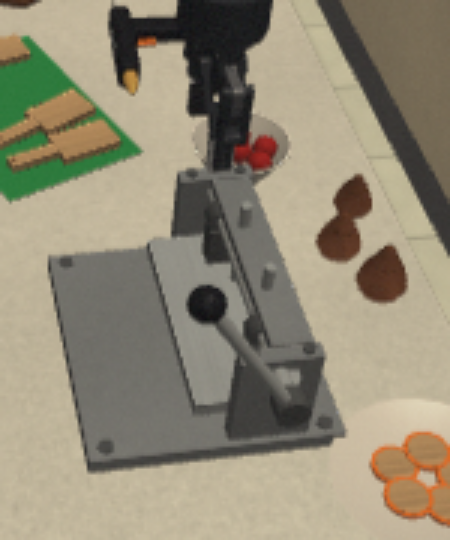

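```bash
python3 -m pendant '{"turn":[[0,0,0],[0,0,0],[0,0,0],[0,0,0],[0,0,0],[0,0,0],[0,0,0],[0,0,0],[0,0,0],[0,0,0],[0,0,0]],"slide":[[0,0,3.6],[0,0,3.7],[-6.1,0,0],[-6,0,0],[0,4,0],[0,4.2,0],[0,0,-1],[0,0,-1],[0,0,-0.8],[0,0,-0.5],[0,0,-0.5]],"fingers":[0,0,0,0,0,0,0,0,0,0,0]}' 40
```

```text
time: 10.2
eef_pos: [0.5849, -0.3418, 0.2673]
tool_rot: [-1.564, 0.002, 1.569]
ft_force: [-13.3, 2.3, 10.9]
width: -0.0002
```

```bash
python3 -m pendant '{"turn":[[0,0,0],[0,0,0],[0,0,0]],"slide":[[0,0,-0.3],[0,0,-0.2],[0,0,0]],"fingers":[0,0,0]}'
python3 - <<'E'
from h import *
d=grab('side');o=np.array(d['world_from_camera'])[:3,3]
hsv=cv2.cvtColor(d['pixels'],cv2.COLOR_RGB2HSV);k=cv2.inRange(hsv,(0,0,0),(180,255,50))[190:245,345:395]
n,l,st,c=cv2.connectedComponentsWithStats(k)
for i in range(1,n):
    if 60<st[i,4]<2000:
        uv=c[i]+[345,190];r=ray(d,uv,0)[0]-o; p=o+r*((-.340-o[1])/r[1]);print(uv,st[i],p,np.arctan2(p[2]-.122,.696-p[0]),np.hypot(p[2]-.122,.696-p[0]))
E
```

```text
time: 10.58
eef_pos: [0.5886, -0.3418, 0.267]
tool_rot: [-1.561, 0.001, 1.569]
ft_force: [-19.0, 3.9, 11.6]
width: -0.0003
[368.12169312 205.13227513] [ 11   0  28  36 567] [ 0.59481386 -0.34        0.33432841] 1.1260800989857063 0.23520626942248016
```

```bash
python3 -m pendant '{"turn":[[0,0,0],[0,0,0],[0,0,0],[0,0,0]],"slide":[[0,0,-0.4],[0,0,-0.3],[0,0,0],[0,0,0]],"fingers":[0,0,0,0]}'
python3 -m pendant '{"turn":[[0,0,0],[0,0,0],[0,0,0],[0,0,0]],"slide":[[0,0,3.5],[0,-5,1],[5,-5,0],[5,0,0]],"fingers":[0,0,0,0]}'
python3 - <<'E'
from h import *
d=grab('side');o=np.array(d['world_from_camera'])[:3,3]
hsv=cv2.cvtColor(d['pixels'],cv2.COLOR_RGB2HSV);k=cv2.inRange(hsv,(0,0,0),(180,255,50))[190:245,345:395]
n,l,st,c=cv2.connectedComponentsWithStats(k)
for i in range(1,n):
    if 60<st[i,4]<2000:
        uv=c[i]+[345,190];r=ray(d,uv,0)[0]-o; p=o+r*((-.340-o[1])/r[1]);print(uv,st[i],p,np.arctan2(p[2]-.122,.696-p[0]),np.hypot(p[2]-.122,.696-p[0]))
E
```

```text
time: 11.12
eef_pos: [0.5887, -0.3418, 0.2671]
tool_rot: [-1.546, -0.001, 1.566]
ft_force: [-35.5, 7.1, 20.5]
width: -0.0
time: 11.62
eef_pos: [0.558, -0.2467, 0.3643]
tool_rot: [-1.583, 0.005, 1.569]
ft_force: [0.5, 0.7, -0.1]
width: -0.0001
[370.5 199.6] [23  0  8 17 80] [ 0.5990027  -0.34        0.35250413] 1.1724842102521538 0.25008124306456764
[374.1484375 218.3984375] [ 23  23  13  13 128] [ 0.61503399 -0.34        0.28491663] 1.109569106817872 0.18192669367240447
```

```bash
python3 -m pendant '{"turn":[[0,0,0],[0,0,0],[0,0,0],[0,0,0],[0,0,0],[0,0,0],[0,0,0],[0,0,0],[0,0,0],[0,0,0]],"slide":[[5.8,0,0.4],[5.8,0,0],[5.8,0,0],[5.8,0,0],[5.8,0,0],[5.8,0,0],[5.8,0,0],[5.8,0,0],[5.8,0,0],[0,0,0]],"fingers":[0.6,0.6,0.6,0.6,0.6,0.6,0.6,0.6,0.6,0.6]}' 40
cat > boards.py <<'E'
from h import *
def boards(d,zt=.017,roi=None):
    hsv=cv2.cvtColor(d['pixels'],cv2.COLOR_RGB2HSV)
    w=cv2.inRange(hsv,(6,60,110),(26,200,255))
    w=cv2.morphologyEx(w,cv2.MORPH_OPEN,np.ones((3,3)))
    out=[]
    for c in cv2.findContours(w,cv2.RETR_EXTERNAL,cv2.CHAIN_APPROX_NONE)[0]:
        m=np.zeros(w.shape,np.uint8);cv2.drawContours(m,[c],-1,1,-1)
        v,u=np.nonzero(m)
        P=ray(d,np.c_[u,v],zt)[:,:2]
        q=ray(d,c[:,0],zt)[:,:2].astype(np.float32)
        A=cv2.contourArea((q*1000).reshape(-1,1,2))
        if not 3500<A<9000: continue
        mu=P.mean(0);e,V=np.linalg.eigh(np.cov((P-mu).T));a=V[:,1];s=(P-mu)@a
        if (s**3).mean()>0:a=-a;s=-s   # tail towards the handle
        L=np.percentile(s,[.5,99.5]); t=(P-mu)@np.array([-a[1],a[0]])
        hd=s<L[0]+.055; mid=t[hd].mean()
        n=np.array([-a[1],a[0]])
        bl=s>L[1]-.07
        # axis through handle and blade centroids
        ph=P[hd].mean(0);pb=P[bl].mean(0);ax=(pb-ph)/np.linalg.norm(pb-ph)
        end=mu+a*L[1]; org=pb+ax*((end-pb)@ax-.042)
        out.append(dict(area=A,len=L[1]-L[0],org=org,yaw=np.arctan2(ax[1],ax[0]),grasp=org-ax*.085,pix=c[:,0].mean(0)))
    return out
E
python3 - <<'E'
from boards import *
d=grab('wrist','w2.png');o=manip.get_obs();print(o['eef_pos'],o['tool_rot'])
for b in boards(d): print({k:np.round(v,3) for k,v in b.items()})
E
```

```text
time: 12.92
eef_pos: [0.5496, 0.2823, 0.3589]
tool_rot: [-1.572, -0.005, 1.581]
ft_force: [0.1, -0.4, -0.7]
width: 0.0515
[0.55083591 0.27878743 0.35872214] [-1.57262876 -0.00235186  1.5760725 ]
{'area': np.float64(5100.063), 'len': np.float64(0.147), 'org': array([0.584, 0.214]), 'yaw': np.float64(0.34), 'grasp': array([0.504, 0.186]), 'pix': array([261.425, 162.379])}
{'area': np.float64(5164.018), 'len': np.float64(0.146), 'org': array([0.562, 0.279]), 'yaw': np.float64(0.527), 'grasp': array([0.488, 0.236]), 'pix': array([302.533, 149.134])}
{'area': np.float64(5391.613), 'len': np.float64(0.147), 'org': array([0.49 , 0.429]), 'yaw': np.float64(0.317), 'grasp': array([0.409, 0.402]), 'pix': array([415.737,  94.987])}
```

View pics/w2.png

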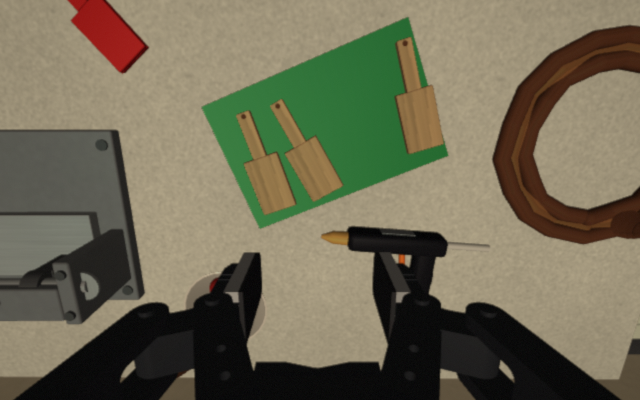

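```bash
cat > go.py <<'E'
from boards import *
def delta(p,yaw=None):
    o=manip.get_obs();M=R.from_euler('xyz',o['tool_rot']).as_matrix()
    dl=M.T@(np.array(p)-o['eef_pos'])*100
    s='slide cm '+str(np.round(dl,2))
    if yaw is not None:
        T=R.from_euler('xyz',[-np.pi/2,0,yaw+np.pi/2]).as_matrix()
        s+=' turn '+str(np.round(R.from_matrix(M.T@T).as_rotvec(),3))
    print(s)
E
python3 -m pendant '{"turn":[[0,0,0],[0,0,0],[0,0,0],[0,0,0],[0,-0.168,0],[0,-0.168,0],[0,0,0]],"slide":[[-4.7,5,2.4],[-4.6,5,2.3],[0,5,0],[0,4,0],[0,0,0],[0,0,0],[0,0,0]],"fingers":[0.4,0.4,0.4,0.4,0.4,0.4,0.4]}' 40
python3 - <<'E'
from go import *
d=grab('wrist','w3.png')
for b in boards(d): print({k:np.round(v,3) for k,v in b.items()});delta([*b['grasp'],.0055],b['yaw'])
E
```

```text
time: 13.85
eef_pos: [0.5119, 0.1936, 0.1815]
tool_rot: [-1.573, 0.001, 1.902]
ft_force: [0.5, -0.5, -0.4]
width: 0.0343
{'area': np.float64(5144.635), 'len': np.float64(0.146), 'org': array([0.584, 0.213]), 'yaw': np.float64(0.341), 'grasp': array([0.504, 0.185]), 'pix': array([312.132, 228.246])}
slide cm [-0.57 17.6   1.09] turn [ 0.002 -0.01  -0.001]
{'area': np.float64(5492.938), 'len': np.float64(0.147), 'org': array([0.49 , 0.428]), 'yaw': np.float64(0.305), 'grasp': array([0.409, 0.403]), 'pix': array([558.347, 207.48 ])}
slide cm [23.14 17.58  2.99] turn [ 0.002  0.026 -0.001]
```

View pics/w3.png

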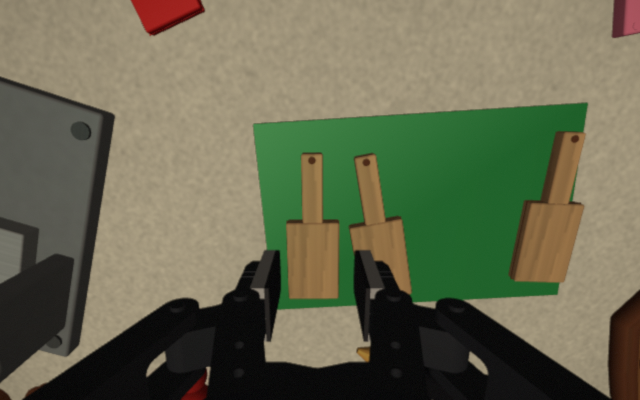

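```bash
python3 -m pendant '{"turn":[[0,-0.01,0],[0,0,0],[0,0,0],[0,0,0],[0,0,0],[0,0,0],[0,0,0],[0,0,0],[0,0,0],[0,0,0]],"slide":[[-0.6,3,1.1],[0,5,0],[0,5,0],[0,3,0],[0,1.6,0],[0,0,0],[0,0,0],[0,0,0],[0,0,0],[0,0,0]],"fingers":[0.4,0.4,0.4,0.4,0.4,0.4,0,0,0,0]}' 60
python3 - <<'E'
from go import *
delta([.504,.185,.0055],.341)
E
```

```text
time: 15.15
eef_pos: [0.5033, 0.1859, 0.0061]
tool_rot: [-1.574, 0.0, 1.916]
ft_force: [-0.9, -1.5, 7.1]
width: 0.0183
slide cm [-0.11  0.06 -0.04] turn [ 0.003  0.004 -0.   ]
```

```bash
python3 -m pendant '{"turn":[[0,0,0],[0,0,0],[0,0,0],[0,0.169,0],[0,0.169,0],[0,0,0],[0,0,0],[0,0,0],[0,0,0],[0,0,0],[0,0,0],[0,0,0]],"slide":[[0,-2,0],[0,-4,0],[0,-4,0],[0,0,0],[0,0,0],[-5,0,1],[-5.8,0,1],[-5.8,0,1],[-5.8,0,0.3],[-5.8,0,0],[-5.8,0,0],[-5,0,0]],"fingers":[0,0,0,0,0,0,0,0,0,0,0,0]}'
python3 - <<'E'
from go import *
d=grab('wrist','w4.png')
delta([.47,-.215,.06],.007)
for b in boards(d,.114+.003): print({k:np.round(v,3) for k,v in b.items()})
E
```

```text
time: 16.65
eef_pos: [0.4717, -0.2072, 0.1051]
tool_rot: [-1.571, 0.001, 1.577]
ft_force: [0.4, -0.1, -1.6]
width: 0.0181
slide cm [0.06 4.49 0.11] turn [ 0.001 -0.01  -0.005]
```

View pics/w4.png

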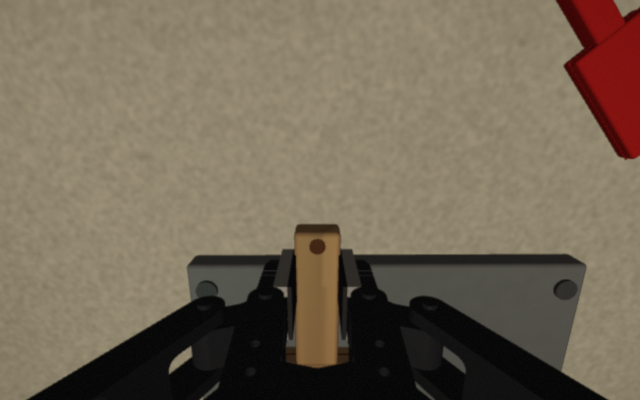

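```bash
python3 -m pendant '{"turn":[[0,0,0],[0,0,0],[0,0,0],[0,0,0],[0,0,0]],"slide":[[0.05,3,0],[0,3,0],[0,1.4,0],[0,0.3,0],[0,0,0]],"fingers":[0,0,0,0,0]}'
python3 - <<'E'
from go import *
delta([.589,-.215,.0275],.007)
d=grab('side','s4.png');cv2.imwrite('pics/c4.png',cv2.resize(d['pixels'][190:290,300:430,::-1],None,fx=5,fy=5,interpolation=2))
E
```

```text
time: 17.32
eef_pos: [0.4728, -0.2042, 0.0283]
tool_rot: [-1.572, 0.0, 1.579]
ft_force: [-0.7, -0.5, -0.8]
width: 0.0186
slide cm [ -1.17   0.09 -11.61] turn [ 0.001  0.001 -0.   ]
```

View pics/c4.png

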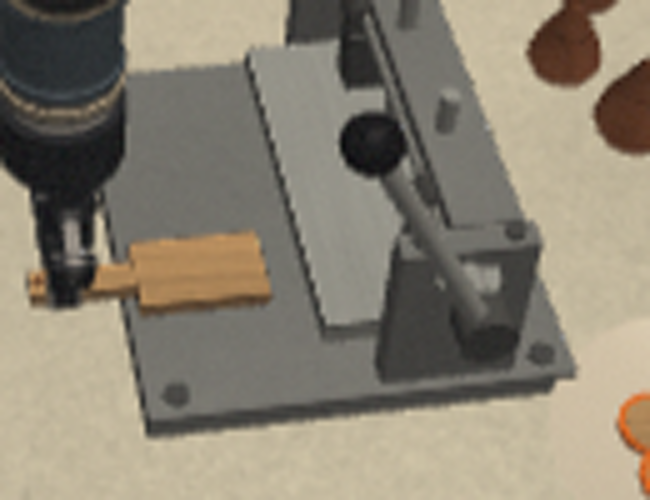

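```bash
python3 -m pendant '{"turn":[[0,0,0],[0,0,0],[0,0,0],[0,0,0],[0,0,0],[0,0,0],[0,0,0],[0,0,0]],"slide":[[-0.6,0,0],[-0.6,0,0],[0,0,-2.5],[0,0,-2.5],[0,0,-2.5],[0,0,-2],[0,0,-1],[0,0,0]],"fingers":[0,0,0,0,0,0,0,0]}'
python3 - <<'E'
from go import *
delta([.589,-.215,.0275],.007)
E
```

```text
time: 18.38
eef_pos: [0.5774, -0.2156, 0.0276]
tool_rot: [-1.571, -0.0, 1.578]
ft_force: [0.8, -0.1, -1.1]
width: 0.0181
slide cm [ 0.05  0.01 -1.16] turn [0.    0.001 0.   ]
```

```bash
python3 -m pendant '{"turn":[[0,0,0],[0,0,0],[0,0,0],[0,0,0],[0,0,0]],"slide":[[0,0.1,-0.4],[0,0.1,-0.4],[0,0,-0.3],[0,0,-0.2],[0,0,0]],"fingers":[0,0,0,0,0]}'
```

```text
time: 19.0
eef_pos: [0.5866, -0.2156, 0.0252]
tool_rot: [-1.563, 0.0, 1.578]
ft_force: [-8.0, 0.8, 4.9]
width: 0.0179
```

```bash
python3 -m pendant '{"turn":[[0,0,0],[0,0,0],[0,0,0],[0,0,0],[0,0,0],[0,0,0]],"slide":[[0,0,0],[0,0,0],[0,0,0],[0,-3,0],[0,-6,1],[0,-2,3]],"fingers":[0.4,0.4,0.4,0.4,0.4,0.4]}'
python3 -m pendant '{"turn":[[0,-0.175,0],[0,-0.175,0],[0,-0.175,0],[0,0,0],[0,0,0],[0,0,0],[0,0,0],[0,0,0],[0,0,0],[0,0,0],[0,0,0],[0,0,0]],"slide":[[0,-2,1],[0,-1,0],[0,-1,0],[6.2,0,0],[6.2,0,0],[6.2,0,0],[6.2,0,0],[6.2,0,0],[6.2,0,0],[0,0,0],[0,0,0],[0,0,0]],"fingers":[0.4,0.4,0.4,0.4,0.4,0.4,0.4,0.4,0.4,0.4,0.4,0.4]}'
python3 - <<'E'
from go import *
d=grab('wrist','w5.png');o=manip.get_obs();print(o['eef_pos'],o['tool_rot'])
for b in boards(d): print({k:np.round(v,3) for k,v in b.items()});delta([*b['grasp'],.0055],b['yaw'])
E
```

```text
time: 19.75
eef_pos: [0.5537, -0.2155, 0.1396]
tool_rot: [-1.579, 0.002, 1.58]
ft_force: [-0.6, 0.4, -0.0]
width: 0.034
time: 21.25
eef_pos: [0.3521, 0.1038, 0.1757]
tool_rot: [-1.571, -0.0, 2.101]
ft_force: [0.3, 0.3, 0.3]
width: 0.0342
[0.3520338  0.10376784 0.17558297] [-1.57088269e+00 -4.10201859e-04  2.10070155e+00]
```

Run:
```python
from go import *
delta([.49,.24,.19],.527)
```

```text
slide cm [  4.78  -1.44 -18.79] turn [0.    0.003 0.   ]
```

```bash
python3 -m pendant '{"turn":[[0,0,0],[0,0,0],[0,0,0],[0,0,0],[0,0,0]],"slide":[[1.2,-0.4,-4.7],[1.2,-0.4,-4.7],[1.2,-0.4,-4.7],[1.2,-0.2,-4.7],[0,0,0]],"fingers":[0.4,0.4,0.4,0.4,0.4]}'
python3 - <<'E'
from go import *
d=grab('wrist','w5.png');o=manip.get_obs();print(o['eef_pos'],o['tool_rot'])
for b in boards(d): print({k:np.round(v,3) for k,v in b.items()});delta([*b['grasp'],.0055],b['yaw'])
E
```

```text
time: 21.92
eef_pos: [0.4913, 0.2434, 0.1891]
tool_rot: [-1.572, -0.003, 2.103]
ft_force: [0.5, -0.7, -0.2]
width: 0.0341
[0.48975484 0.24167427 0.18872695] [-1.56956685e+00 -1.73942004e-03  2.10267782e+00]
{'area': np.float64(5008.524), 'len': np.float64(0.141), 'org': array([0.484, 0.427]), 'yaw': np.float64(0.314), 'grasp': array([0.403, 0.4  ]), 'pix': array([483.266, 240.705])}
slide cm [18.06 18.35 -0.57] turn [-0.001  0.217  0.002]
{'area': np.float64(5222.271), 'len': np.float64(0.148), 'org': array([0.562, 0.279]), 'yaw': np.float64(0.526), 'grasp': array([0.488, 0.236]), 'pix': array([311.411, 229.357])}
slide cm [-0.46 18.32  0.39] turn [-0.001  0.005  0.002]
```

```bash
python3 -m pendant '{"turn":[[0,0.005,0],[0,0,0],[0,0,0],[0,0,0],[0,0,0],[0,0,0],[0,0,0],[0,0,0],[0,0,0],[0,0,0]],"slide":[[-0.45,4,0.4],[0,5,0],[0,5,0],[0,3,0],[0,1.3,0],[0,0,0],[0,0,0],[0,0,0],[0,0,0],[0,0,0]],"fingers":[0.4,0.4,0.4,0.4,0.4,0.4,0,0,0,0]}' 60
python3 -m pendant '{"turn":[[0,0,0],[0,0,0],[0,0,0],[0,0.173,0],[0,0.173,0],[0,0.173,0],[0,0,0]],"slide":[[0,-2,0],[0,-4,0],[0,-4,0],[0,0,0],[0,0,0],[0,0,0],[0,0,0]],"fingers":[0,0,0,0,0,0,0]}'
python3 - <<'E'
from go import *
delta([.468,-.153,.105],.007)
E
```

```text
time: 23.22
eef_pos: [0.4887, 0.2361, 0.0082]
tool_rot: [-1.573, 0.001, 2.098]
ft_force: [-0.6, -0.5, 7.2]
width: 0.0183
time: 24.1
eef_pos: [0.4878, 0.2359, 0.1079]
tool_rot: [-1.572, -0.0, 1.582]
ft_force: [-0.0, -0.7, 0.5]
width: 0.0177
slide cm [-38.87   0.27   2.41] turn [0.002 0.004 0.   ]
```

```bash
python3 -m pendant '{"turn":[[0,0,0],[0,0.004,0],[0,0,0],[0,0,0],[0,0,0],[0,0,0],[0,0,0],[0,0,0],[0,0,0]],"slide":[[-5.6,0,0.8],[-5.6,0,0.8],[-5.6,0,0.8],[-5.6,0,0],[-5.6,0,0],[-5.6,0,0],[-5.3,0,0],[0,0,0],[0,0,0]],"fingers":[0,0,0,0,0,0,0,0,0]}'
python3 - <<'E'
from go import *
delta([.468,-.153,.029],.007)
E
```

```text
time: 25.22
eef_pos: [0.4661, -0.1528, 0.107]
tool_rot: [-1.571, -0.001, 1.578]
ft_force: [-0.8, 0.8, -0.6]
width: 0.0179
slide cm [-0.03  7.8  -0.19] turn [ 0.    -0.     0.001]
```

```bash
python3 -m pendant '{"turn":[[0,0,0],[0,0,0],[0,0,0],[0,0,0],[0,0,0],[0,0,0],[0,0,0],[0,0,0],[0,0,0],[0,0,0]],"slide":[[0,3,0],[0,3,0],[0,1.8,0],[0,0,0],[0,0,-2.5],[0,0,-2.5],[0,0,-2.5],[0,0,-2],[0,0,-1.5],[0,0,0]],"fingers":[0,0,0,0,0,0,0,0,0,0]}'
python3 - <<'E'
from go import *
delta([.587,-.153,.027],.007)
E
```

```text
time: 26.48
eef_pos: [0.5771, -0.1526, 0.0293]
tool_rot: [-1.572, -0.0, 1.576]
ft_force: [-0.2, 0.0, -0.3]
width: 0.0183
slide cm [-0.05  0.23 -0.99] turn [ 0.001 -0.002  0.   ]
```

```bash
python3 -m pendant '{"turn":[[0,0,0],[0,0,0],[0,0,0],[0,0,0],[0,0,0]],"slide":[[0,0.1,-0.4],[0,0.1,-0.4],[0,0,-0.3],[0,0,-0.2],[0,0,0]],"fingers":[0,0,0,0,0]}'
python3 -m pendant '{"turn":[[0,0,0],[0,0,0],[0,0,0],[0,0,0],[0,0,0],[0,0,0]],"slide":[[0,0,0],[0,0,0],[0,0,0],[0,-3,0],[0,-6,1],[0,-4,3]],"fingers":[0.4,0.4,0.4,0.4,0.4,0.4]}'
python3 - <<'E'
from go import *
delta([.42,.40,.19],.31)
E
```

```text
time: 27.1
eef_pos: [0.5868, -0.1532, 0.0272]
tool_rot: [-1.566, 0.001, 1.575]
ft_force: [-6.1, 0.9, 7.4]
width: 0.0181
time: 27.85
eef_pos: [0.5508, -0.1527, 0.1592]
tool_rot: [-1.575, -0.0, 1.576]
ft_force: [0.1, -1.6, 1.4]
width: 0.034
slide cm [55.34 -3.13 12.77] turn [ 0.004 -0.304 -0.   ]
```

```bash
python3 -m pendant '{"turn":[[0,0,0],[0,0,0],[0,0,0],[0,0,0],[0,0,0],[0,0,0],[0,0,0],[0,0,0],[0,0,0],[0,-0.152,0],[0,-0.152,0],[0,0,0]],"slide":[[6.1,-1,1.4],[6.1,-1,1.4],[6.1,-1,1.4],[6.1,0,1.4],[6.1,0,1.4],[6.1,0,1.4],[6.1,0,1.4],[6.1,0,1.4],[6.1,0,1.4],[0,0,0],[0,0,0],[0,0,0]],"fingers":[0.4,0.4,0.4,0.4,0.4,0.4,0.4,0.4,0.4,0.4,0.4,0.4]}'
python3 - <<'E'
from go import *
d=grab('wrist','w6.png');o=manip.get_obs();print(o['eef_pos'],o['tool_rot'])
for b in boards(d): print({k:np.round(v,3) for k,v in b.items()});delta([*b['grasp'],.007],b['yaw'])
E
```

```text
time: 29.35
eef_pos: [0.421, 0.3924, 0.186]
tool_rot: [-1.57, -0.0, 1.878]
ft_force: [0.1, -0.3, 0.1]
width: 0.0341
[0.42122892 0.39212805 0.18606416] [-1.57053698e+00 -1.54362103e-04  1.87674337e+00]
{'area': np.float64(5201.886), 'len': np.float64(0.147), 'org': array([0.49 , 0.428]), 'yaw': np.float64(0.296), 'grasp': array([0.409, 0.403]), 'pix': array([330.955, 228.116])}
slide cm [ 1.4  17.91  0.86] turn [-0.    0.01  0.  ]
```

```bash
python3 -m pendant '{"turn":[[0,0,0],[0,0,0],[0,0,0],[0,0,0],[0,0,0],[0,0,0],[0,0,0],[0,0,0],[0,0,0],[0,0,0]],"slide":[[1.4,4,0.9],[0,5,0],[0,5,0],[0,3,0],[0,0.9,0],[0,0,0],[0,0,0],[0,0,0],[0,0,0],[0,0,0]],"fingers":[0.4,0.4,0.4,0.4,0.4,0.4,0,0,0,0]}' 60
python3 -m pendant '{"turn":[[0,0,0],[0,0,0],[0,0,0],[0,0.15,0],[0,0.15,0],[0,0,0]],"slide":[[0,-2,0],[0,-4,0],[0,-4,0],[0,0,0],[0,0,0],[0,0,0]],"fingers":[0,0,0,0,0,0]}'
python3 - <<'E'
from go import *
delta([.468,-.091,.105],.007)
E
```

```text
time: 30.65
eef_pos: [0.4092, 0.4038, 0.009]
tool_rot: [-1.574, -0.001, 1.879]
ft_force: [-0.1, -1.5, 6.8]
width: 0.018
time: 31.4
eef_pos: [0.4084, 0.4029, 0.1085]
tool_rot: [-1.572, -0.001, 1.581]
ft_force: [-0.2, -0.2, 0.7]
width: 0.018
slide cm [-49.46   0.33  -5.44] turn [0.001 0.004 0.001]
```

```bash
python3 -m pendant '{"turn":[[0,0,0],[0,0.004,0],[0,0,0],[0,0,0],[0,0,0],[0,0,0],[0,0,0],[0,0,0],[0,0,0],[0,0,0],[0,0,0]],"slide":[[-5.5,0,-0.6],[-5.5,0,-0.6],[-5.5,0,-0.6],[-5.5,0,-0.6],[-5.5,0,-0.6],[-5.5,0,-0.6],[-5.5,0,-0.6],[-5.5,0,-0.6],[-5.5,0,-0.6],[0,0,0],[0,0,0]],"fingers":[0,0,0,0,0,0,0,0,0,0,0]}'
python3 - <<'E'
from go import *
delta([.468,-.091,.0295],.007)
d=grab('wrist','w7.png'); s=grab('side','s7.png')
cv2.imwrite('pics/c7.png',np.vstack([cv2.resize(d['pixels'][200:,:,::-1],(640,200)),cv2.resize(s['pixels'][175:275,300:460,::-1],(640,400))]))
E
```

```text
time: 32.78
eef_pos: [0.465, -0.0912, 0.1075]
tool_rot: [-1.571, -0.001, 1.577]
ft_force: [0.3, 0.8, -0.4]
width: 0.018
slide cm [ 0.01  7.8  -0.3 ] turn [ 0.    -0.     0.001]
```

View pics/c7.png

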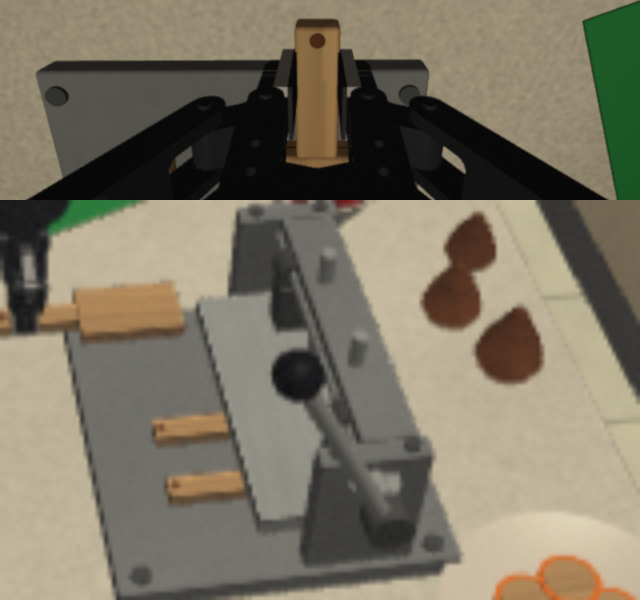

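```bash
python3 -m pendant '{"turn":[[0,0,0],[0,0,0],[0,0,0],[0,0,0],[0,0,0],[0,0,0],[0,0,0],[0,0,0],[0,0,0],[0,0,0]],"slide":[[0,3,0],[0,3,0],[0,1.8,0],[0,0,0],[0,0,-2.5],[0,0,-2.5],[0,0,-2.5],[0,0,-2],[0,0,-1.5],[0,0,0]],"fingers":[0,0,0,0,0,0,0,0,0,0]}'
python3 -m pendant '{"turn":[[0,0,0],[0,0,0],[0,0,0],[0,0,0],[0,0,0]],"slide":[[0,0.1,-0.4],[0,0.1,-0.4],[0,0,-0.3],[0,0,-0.3],[0,0,0]],"fingers":[0,0,0,0,0]}'
```

```text
time: 34.12
eef_pos: [0.5762, -0.091, 0.0298]
tool_rot: [-1.572, -0.0, 1.576]
ft_force: [0.1, 0.2, -1.3]
width: 0.0177
time: 34.75
eef_pos: [0.5867, -0.0913, 0.028]
tool_rot: [-1.566, 0.001, 1.576]
ft_force: [-6.5, 0.8, 9.9]
width: 0.0182
```

```bash
python3 -m pendant '{"turn":[[0,0,0],[0,0,0],[0,0,0],[0,0,0],[0,0,0],[0,0,0],[0,0,0],[0,0,0]],"slide":[[0,0,0],[0,0,0],[0,0,0],[0,-3,0],[0,-6,3],[-3,-6,4],[-3,-4,4],[0,0,0]],"fingers":[0.4,0.4,0.4,0.4,0.4,0.4,0.4,0.2]}'
python3 - <<'E'
from go import *
d=grab('wrist','w8.png');o=manip.get_obs();print(o['eef_pos'])
hsv=cv2.cvtColor(d['pixels'],cv2.COLOR_RGB2HSV);w=cv2.morphologyEx(cv2.inRange(hsv,(6,60,90),(26,200,255)),2,np.ones((3,3)))
for c in cv2.findContours(w,0,2)[0]:
    if cv2.contourArea(c)<100: continue
    q=ray(d,c[:,0],.036)[:,:2]
    if q[:,1].min()<-.32 or q[:,1].max()>0: continue
    (cx,cy),sz,a=cv2.minAreaRect((q*1000).astype(np.float32));print(c[:,0].mean(0),np.round([cx,cy,*sz,a],1),q[:,0].min(),q[:,0].max())
f=ray(d,proj(d,[.511,-.153,.022]),.022)
cv2.imwrite('pics/c8.png',d['pixels'][:,:,::-1])
E
```

```text
time: 35.75
eef_pos: [0.4897, -0.1485, 0.2029]
tool_rot: [-1.575, 0.005, 1.569]
ft_force: [0.5, 0.8, -1.0]
width: 0.0179
[ 0.49020581 -0.14662115  0.20145862]
[252.21428571 282.21428571] [ 587.5 -216.2   43.7   19.6    0. ] 0.5656971968240668 0.609394513980872
[375.70588235 272.61764706] [ 5.815e+02 -9.080e+01  3.410e+01  1.840e+01  1.000e-01] 0.5644948234952482 0.5985893942697048
[311.67857143 274.35714286] [ 5.960e+02 -1.536e+02  6.290e+01  2.030e+01  2.000e-01] 0.5645424608171845 0.6274260779324363
```

View pics/c8.png

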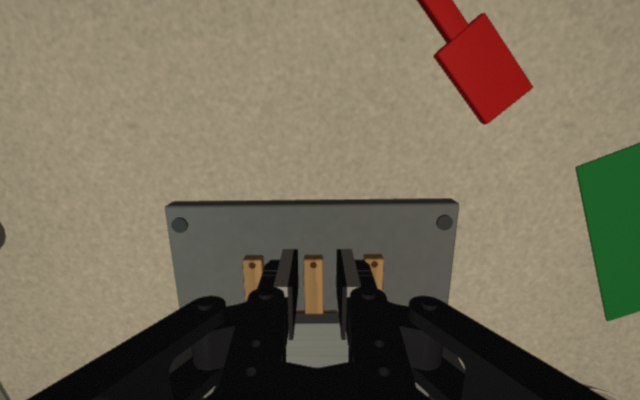

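```bash
python3 -m pendant '{"turn":[[0,0,0],[0,0,0],[0,0,0],[0,0,0],[0,0,0],[0,0,0],[0,0,0],[0,0,0],[0,0,0]],"slide":[[0,-5,0],[0,-5,0],[-4,-5.4,0],[-4,0,0],[-4,0,-4],[-4,0,-4],[-3.4,0,-4.4],[0,0,0],[0,0,0]],"fingers":[0.65,0.65,0.65,0.65,0.65,0.65,0.65,0.65,0.65]}' 90
python3 - <<'E'
from go import *
delta([.614,-.3405,.265],0)
E
```

```text
time: 36.92
eef_pos: [0.616, -0.3337, 0.3485]
tool_rot: [-1.569, -0.003, 1.578]
ft_force: [-0.5, 0.8, -0.5]
width: 0.0553
slide cm [-0.7   8.35  0.19] turn [-0.002  0.007  0.003]
```

```bash
python3 -m pendant '{"turn":[[0,0,0],[0,0,0],[0,0,0],[0,0,0],[0,0,0],[0,0,0],[0,0,0],[0,0,0],[0,0,0]],"slide":[[-0.7,2,0.2],[0,3,0],[0,2,0],[0,1.3,0],[0,0,0],[0,0,0],[0,0,0],[0,0,0],[0,0,0]],"fingers":[0.65,0.65,0.65,0.65,0.65,0,0,0,0]}' 90
python3 - <<'E'
from go import *
o=manip.get_obs();print(o['eef_pos'],o['width'],o['ft_force'])
E
```

```text
time: 38.05
eef_pos: [0.6139, -0.3393, 0.2696]
tool_rot: [-1.572, -0.004, 1.578]
ft_force: [-3.0, 3.9, 4.7]
width: 0.0304
[ 0.61385014 -0.33927826  0.26961006] 0.030439721344938737 [-3.03885198  3.9009508   4.68683504]
```

```bash
python3 -m pendant '{"turn":[[0,0,0],[0,0,0],[0,0,0],[0,0,0],[0,0,0],[0,0,0],[0,0,0],[0,0,0],[0,0,0],[0,0,0],[0,0,0]],"slide":[[0,0.43,0.8],[0,0.46,0.77],[0,0.5,0.75],[0,0.55,0.71],[0,0.57,0.69],[0,0.62,0.66],[0,0.64,0.63],[0,0.67,0.6],[0,0.7,0.56],[0,0.74,0.53],[0,0,0]],"fingers":[0,0,0,0,0,0,0,0,0,0,0]}' 100
cat > knob.py <<'E'
from go import *
d=grab('side','k.png');o=np.array(d['world_from_camera'])[:3,3]
hsv=cv2.cvtColor(d['pixels'],cv2.COLOR_RGB2HSV);k=cv2.inRange(hsv,(0,0,0),(180,255,50))[190:275,320:395]
n,l,st,c=cv2.connectedComponentsWithStats(k)
for i in range(1,n):
    if 60<st[i,4]<2000:
        uv=c[i]+[320,190];r=ray(d,uv,0)[0]-o; p=o+r*((-.340-o[1])/r[1]);print(uv,st[i],p,np.arctan2(p[2]-.122,.696-p[0]),np.hypot(p[2]-.122,.696-p[0]))
E
python3 knob.py
```

```text
time: 39.42
eef_pos: [0.5441, -0.3398, 0.2111]
tool_rot: [-1.566, -0.006, 1.574]
ft_force: [-12.7, 5.1, 12.9]
width: 0.0278
[347.63184713 214.83566879] [ 13   0  32  55 785] [ 0.54538975 -0.34        0.30667612] 0.8866530001936468 0.238303830559434
[370.67948718 200.20512821] [48  0  8 17 78] [ 0.59965121 -0.34        0.35040733] 1.1716147839006552 0.2478971494044482
```

```bash
python3 -m pendant '{"turn":[[0,0,0],[0,0,0],[0,0,0],[0,0,0],[0,0,0],[0,0,0],[0,0,0],[0,0,0],[0,0,0],[0,0,0],[0,0,0]],"slide":[[0,0.76,0.42],[0,0.78,0.4],[0,0.81,0.38],[0,0.83,0.35],[0,0.84,0.3],[0,0.85,0.27],[0,0.87,0.22],[0,0.88,0.18],[0,0.89,0.14],[0,0.9,0.1],[0,0,0]],"fingers":[0,0,0,0,0,0,0,0,0,0,0]}'
python3 -m pendant '{"turn":[[0,0,0],[0,0,0],[0,0,0],[0,0,0],[0,0,0],[0,0,0],[0,0,0]],"slide":[[0,0,0],[0,0,0],[0,0,0],[0,-4,0],[0,-4,0],[6,0,0],[6,0,0]],"fingers":[0.65,0.65,0.65,0.65,0.65,0.65,0]}'
python3 knob.py
```

```text
time: 40.85
eef_pos: [0.491, -0.3468, 0.1165]
tool_rot: [-1.513, -0.004, 1.566]
ft_force: [-45.8, -1.6, 1.8]
width: 0.0001
time: 41.72
eef_pos: [0.5193, -0.2223, 0.2064]
tool_rot: [-1.575, 0.001, 1.574]
ft_force: [1.3, 1.5, -0.3]
width: 0.0389
[329.75 202.86] [  4   0  14  27 200] [ 0.49916015 -0.34        0.35349467] 0.8661282899515191 0.303867918301695
[370.79104478 202.59701493] [48  5  8 13 67] [ 0.60072586 -0.34        0.34223692] 1.1625074056781586 0.2399613757533352
[334.93457944 255.00934579] [  9  60  12  11 107] [ 0.518958   -0.34        0.15319467] 0.17440904884380062 0.1797692299995217
```

```bash
python3 -m pendant '{"turn":[[0,0,0],[0,0,0],[0,0,0],[0,0,0],[0,0,0]],"slide":[[-4,0,0.1],[-4,0,0.1],[-3.8,0,0],[0,0,0],[0,0,0]],"fingers":[0,0,0,0,0]}' 40
python3 - <<'E'
from go import *
delta([.517,-.3405,.172],0)
E
```

```text
time: 42.4
eef_pos: [0.5173, -0.3404, 0.2051]
tool_rot: [-1.572, -0.0, 1.576]
ft_force: [0.1, 0.1, 0.8]
width: -0.0001
slide cm [-0.01  3.31  0.03] turn [0.001 0.005 0.   ]
```

```bash
python3 -m pendant '{"turn":[[0,0,0],[0,0,0],[0,0,0],[0,0,0],[0,0,0],[0,0,0],[0,0,0]],"slide":[[0,2,0],[0,1.3,0],[0,0.7,0],[0,0.6,0],[0,0.5,0],[0,0.4,0],[0,0,0]],"fingers":[0,0,0,0,0,0,0]}'
```

```text
time: 43.28
eef_pos: [0.517, -0.3413, 0.1492]
tool_rot: [-1.572, 0.0, 1.576]
ft_force: [0.3, -0.9, -0.0]
width: -0.0001
```

```bash
python3 knob.py
python3 - <<'E'
import cv2
a=cv2.imread('pics/k.png')[180:290,300:430];cv2.imwrite('pics/c9.png',cv2.resize(a,None,fx=4.5,fy=4.5,interpolation=2))
E
```

```text
[329.33678756 199.49740933] [  3   0  17  20 193] [ 0.49786089 -0.34        0.3647367 ] 0.8862120446571919 0.3133372207642761
[370.85294118 202.66176471] [48  5  8 13 68] [ 0.60090361 -0.34        0.34199669] 1.1627901347978358 0.2396703315598344
[335.19851852 233.8237037 ] [  1  21  32  55 675] [ 0.51651616 -0.34        0.24017821] 0.5822811713613683 0.2148965704174528
```

View pics/c9.png

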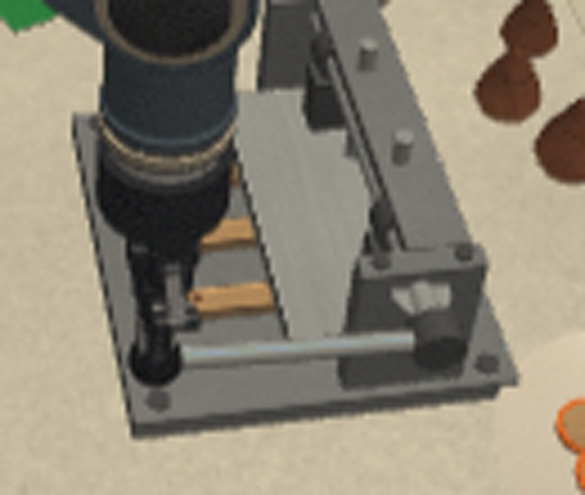

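```bash
python3 -m pendant '{"turn":[[0,0,0],[0,0,0],[0,0,0],[0,0,0]],"slide":[[0,0.5,0],[0,0.4,0],[0,0.4,0],[0,0,0]],"fingers":[0,0,0,0]}'
```

```text
time: 43.82
eef_pos: [0.5165, -0.3414, 0.1388]
tool_rot: [-1.57, 0.002, 1.575]
ft_force: [-6.3, 2.1, 14.9]
width: 0.0002
```

```bash
python3 -m pendant '{"turn":[[0,0,0],[0,0,0],[0,0,0]],"slide":[[0,0.4,0],[0,0.3,0],[0,0,0]],"fingers":[0,0,0]}'
```

```text
time: 44.2
eef_pos: [0.5166, -0.3415, 0.1379]
tool_rot: [-1.569, 0.005, 1.575]
ft_force: [-18.8, 7.2, 46.8]
width: 0.0001
```

```bash
python3 -m pendant '{"turn":[[0,0,0],[0,0,0],[0,0,0],[0,0,0],[0,0,0],[0,0,0],[0,0,0]],"slide":[[0,-5,0],[0,-6,0],[5,-6,3],[6,0,0],[6,0,0],[0,0,0],[0,0,0]],"fingers":[0,0,0,0,0,0,0]}'
python3 knob.py
python3 - <<'E'
from go import *
d=grab('wrist');print(manip.get_obs()['eef_pos'])
hsv=cv2.cvtColor(d['pixels'],cv2.COLOR_RGB2HSV);w=cv2.morphologyEx(cv2.inRange(hsv,(6,60,90),(26,200,255)),2,np.ones((3,3)))
for c in cv2.findContours(w,0,2)[0]:
    if cv2.contourArea(c)<100: continue
    q=ray(d,c[:,0],.036)[:,:2]
    if q[:,1].min()<-.32 or q[:,1].max()>0: continue
    (cx,cy),sz,a=cv2.minAreaRect((q*1000).astype(np.float32));print(np.round([cx,cy,*sz,a],1),q[:,0].min(),q[:,0].max())
s=cv2.imread('pics/k.png')
cv2.imwrite('pics/c10.png',np.vstack([cv2.resize(s[120:290,220:450],(640,473))]))
E
```

```text
time: 45.08
eef_pos: [0.4937, -0.1845, 0.2843]
tool_rot: [-1.571, 0.001, 1.575]
ft_force: [-0.1, -0.3, -0.2]
width: -0.0002
[370.89855072 202.63768116] [48  5  8 13 69] [ 0.60101058 -0.34        0.34206538] 1.1633134661788356 0.23969096763519865
[333.82075472 260.16981132] [  8  65  12  12 106] [ 0.51663083 -0.34        0.13097263] 0.0499815877378297 0.17959344698950247
[ 0.49345566 -0.18558335  0.2839796 ]
[ 5.935e+02 -9.180e+01  5.760e+01  2.060e+01  1.000e-01] 0.5647102652556881 0.62232610335219
[ 588.1 -153.6   46.5   20.4    1. ] 0.5649235717539154 0.6111762032399611
[ 587.6 -216.3   19.2   45.1   89.4] 0.5651327052008923 0.610043424659388
```

View pics/c10.png

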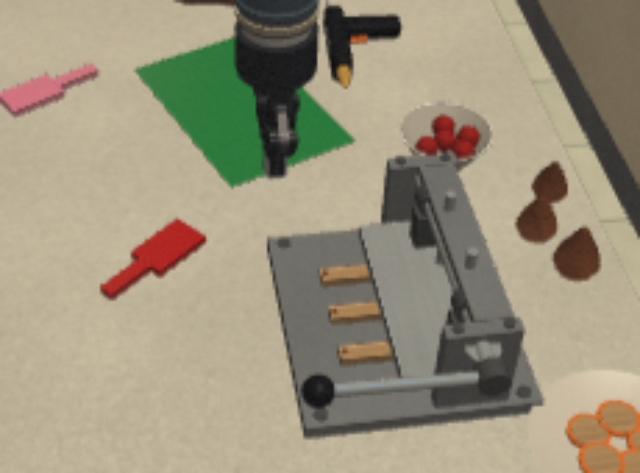

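Lever angle reads 0.05 (firm at about 0.04). The handle ends line up at x ≈ 0.565, evenly spaced, and the mat is empty. Handing in.

```bash
python3 -c "
from station import manip
print(manip.close_job())"
```

```text
the job is handed in; nothing more can be done
None
```

All three boards that lay on the mat are clamped in the press. I raised the lever fully (measured 1.11 rad), slid the boards in blade first, then pressed the lever down until it was firm. The job was handed in at about 45 s.

**Final checks**
- **Boards:** the handle ends line up within 0.5 mm at x ≈ 0.565 m, which is where they should be with the blades at the stop. They are square to about 1° and spaced about 62 mm apart. Each met the stop with 6–8 N on insertion.
- **Lever:** it reads 0.05 rad, against the expected firm point of about 0.04.
- **Surroundings:** in the last picture the mat is empty as far as it shows. The red and pink look-alikes, the bowl and the glue gun look untouched. The glue bottle was outside that picture's frame, so I did not re-check it.

**What went less than smoothly**
- The fingers slipped off the knob twice while raising the lever and once near the end of lowering it. I finished both movements by pushing with closed fingers.
- The slip while lowering left a brief 46 N at the wrist, and the final press read 47 N upward (about 51 N in all). As far as I can tell, both came through the fingertips, not the gripper's body, which has a 40 N limit. Both are well under the 120 N wrist limit.

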